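# Open the inlet filter box: press its snap tab, push the cover off

## Robot

A 7-joint arm with a two-finger parallel gripper is mounted at the origin on the work surface. World frame = base frame: x ahead of the robot, y to its left, z up, the work surface at z = 0. Lengths are in mm, angles in rad, forces in N, time in s.
With the tool pointing down it reaches from about 425 to 875 mm from the base axis. Payload 8.4 kg.
Tool frame: the origin (TCP) lies on the centre line of the jaws, within the pads' length; the fingertips stand 19 mm ahead of it and the grasp point (between the pads) is the TCP; z points along the fingers, y is the line along which they close (so a half turn about z gives the same grasp; the last joint's range is limited). The gripper opens to 87 mm and grips with 3 to 60 N. Pads are 19 mm wide; open, the fingers measure 117 mm over their backs; the gripper's body (75 mm by 190 mm) begins 51 mm behind the grasp point.
Start: joints at [1.235, 0.333, 0.04, 1.465, -0.013, 1.343, -0.059], TCP at [152.465, -631.838, 241.546] pointing down, gripper open.
Joint ranges: [-2.58, 2.58], [-0.38, 2.09], [-1.3, 1.39], [0.25, 2.4], [-1.5, 4.64], [0.08, 2.09], [-2.65, 2.65]. Speed limits (rad/s): [2.22, 2.22, 2.79, 2.79, 3.14, 3.14, 3.14].

## Interface

Orientations are given as a rotation vector (axis times angle).
In Python, from workcell import state, imaging, robot gives the robot as it stands. The module is installed in compiled form; this text tells all that it offers.
- The arm moves only by the tool send_rows, never from a script. Its argument "steps" is a list of rows, each a list of 7 numbers: the opening, from 0 (shut) to 1 (fully open), then the shift along the tool's x, y, z in cm, then the turn, a rotation vector about the tool's x, y, z in rad. In form: [[grip, dx, dy, dz, ax, ay, az], ...]. A call has 1 to 12 rows; each row shifts and turns the commanded pose from where the row before left it, along the tool's axes as they then stand; what a row does not reach is not made up. A row lasts 1/12 s, in which the tool goes at most 41.7 mm and 7.16 degrees, less where a joint would pass 70% of its speed; a pose out of reach is approached as far as the arm can. A call is refused whole if a number of a shift passes 4.17 or a number of a turn 0.125, either way. A call with a gripper value outside its range is refused whole. The fingers move at their own pace and stop on an object; the grip force is fixed at half the most. Time passes only in rows, so rows that do not move let the fingers close. It gives the time, the measured TCP pose, the force, the opening and the grip force at its end, in the units of the state.
- state(): the state, without advancing time (a new reading comes with each control period).
- imaging.grab_frame(name): name is "side" or "top"; returns a dict with "img" (400x640x3 uint8, red, green, blue), "mtx" (3x3 intrinsics, pixels), "dist_coeffs" ([k1, k2, p1, p2, k3] as OpenCV has them; the pictures are not rectified), "world_to_cam" (4x4, takes a point from world to camera coordinates). Camera axes: x right, y up, looking along -z (the intrinsics and any distortion apply to the point x, -y, -z); pixel columns grow to the right and rows downward; lengths in mm; the calibration is good to about 2 mm. A picture is of the moment at which its call begins. There is no depth.
- robot.job_done(): hands the job in; it is judged then, once.
The state is a dict: "clock": time; "joint_pos": joint angles; "joint_vel": joint speeds; "joint_torque": joint torques, N m; "tool_pos": TCP position; "tool_rot": TCP orientation; "wrist_force": force on the tool from outside, world axes, zero at the start; "wrist_torque": the same for the moment, N m; "opening": finger opening in mm; "grasp_force": force on a finger pad.
Only numpy, scipy, OpenCV 4.12 (cv2) and the standard library are available. Lean on these libraries where they do the work, as an engineer would, in place of code of your own. Each camera call takes 0.05 s, during which the arm holds its last target. There are 200 camera calls.

## Task

Press the orange snap tab of the filter box all the way in, then push the blue cover it has released along its guides, off its seat and onto the dark ledge, until the white filter underneath lies fully open; leave the cover lying flat there. Only press and push: do not lift the cover, and leave the vials and everything else around standing where they are.

Things in the scene. Friction and masses are not known exactly. Their poses are not given: they have to be found in the camera images.
- filter_box: white filter box fixed to the bench, 175 (own x, -115 to +60) x 190 (own y, -95 to +95) x 70 mm tall, plus a 40 mm long port on its +x side; origin on the bench under the middle of the track. The flat top (deck, z = 70 mm) carries the cover's track along the box's own y, 88 mm wide between guide walls 8 mm high. Two vials stand on the deck at x about -90 mm.
- seat (a point): centre of the cover's seat, at deck height (box x 0, y -50, z 70 mm), over a square filter well of 58 x 58 mm. Keepers beside the seat (box y -85 to -30, tops 15 mm above the deck) reach in over the cover's side edges, leaving 76 mm free between them.
- ledge_end (a point): middle of the foot of the end stop (8 mm high), at deck height (box x 0, y +77 mm), where the dark ledge ends. The ledge is level with the seat and starts right after it.
- cover: blue filter cover, 84 (x) x 70 (y) mm, loose, about 0.15 kg; origin at the centre of its underside, axes as the box's; starts on the seat. Once the tab is in it slides to the box's +y, with light friction (under 3 N): pushed 66 mm the filter well is open, after 92 mm it meets the end stop. Plate 4 to 10 mm above the deck, on two side runners.
- rib_face (a point): pale upright rib on the cover, 50 mm long in x, 8 thick, 28 mm from deck to top, at y -19 to -11 mm from the cover's centre. This point is the middle of its rear face (the one looking to the box's -y), 9 mm above the top of the plate: push here, towards +y.
- snap_tab (a joint): how far the orange snap tab is pressed in: about 0 = out (blocks the cover), 0.010 m = fully in. It moves straight down, takes about 5 N, and stays where it is left.
- tab_press (a point): point to press on top of the orange snap tab, moving with it. The tab is a pad, 40 (x) x 34 (y) mm, in the ledge just ahead of the cover's +y edge; this point is 2.5 mm beyond its middle, 23 mm from the cover's edge. Out, its top stands 11 mm above the deck, like the cover's plate; fully in, 1 mm, and the cover passes over it.
- vial_a: small amber vial, 24 dia x 45 mm tall, standing on the near half of the filter box's top; origin at the centre of its underside
- vial_b: a second such vial, beside the ledge; origin at the centre of its underside
- spare_filter: spare pleated filter, white square 60 x 60 x 12 mm, lying on the bench; origin at the centre of its underside
- screwdriver: screwdriver lying on the bench; origin at its middle
- wash_bottle: white wash bottle, 64 dia x 150 mm tall; origin at the centre of its underside
- beaker: glass beaker, 70 dia x 85 mm tall; origin at the centre of its underside
- jar: clear jar with red cap, 60 dia x 70 mm tall; origin at the centre of its underside

How it is judged:
By the outcome, as a careful person would: the job done as asked, in the order asked, and still so for the second after the job is handed in, with the robot touching nothing.
It also fails if it takes over 38 s, if anything falls off the work surface, if the arm or the gripper's body presses on something with over 40 N, if the wrist force passes 120 N, or if a joint passes its speed limit or range.

## Working session

There is one attempt and no reset: what is moved stays moved. The work goes in short steps, Python scripts to look and compute and a tool call to move; the robot and the scene stay as the last step left them, time stands still between calls to the robot, and variables do not carry over. Pictures are saved under pics/ and viewed, at most 10 in all, crops included, and the job is handed in when it is done.

Besides the shell and the picture viewer there is one more tool, called after ">>>" by a JSON object that holds its "fn" and its "kwargs", one argument or row to a line. send_rows: Moves the arm, as the interface text tells. Its arguments: {"type":"object","properties":{"steps":{"type":"array"}},"required":["steps"]}

```bash
mkdir -p pics; cat > h.py <<'E'
import numpy as np, cv2
from workcell import state, imaging, robot
from scipy.spatial.transform import Rotation as R
F=np.diag([1.,-1,-1])
def grab(n):
    return imaging.grab_frame(n)
def ray(f,uv):
    p=cv2.undistortPoints(np.array([[uv]],float),f["mtx"],np.array(f["dist_coeffs"],float))[0,0]
    T=np.array(f["world_to_cam"]); d=T[:3,:3].T@(F@np.array([p[0],p[1],1])); o=-T[:3,:3].T@T[:3,3]
    return o,d
def onz(f,uv,z):
    o,d=ray(f,uv); return o+d*(z-o[2])/d[2]
def proj(f,P):
    T=np.array(f["world_to_cam"]); c=(T[:3,:3]@np.atleast_2d(P).T).T+T[:3,3]
    return cv2.projectPoints((c@F).reshape(-1,1,3),np.zeros(3),np.zeros(3),np.array(f["mtx"]),np.array(f["dist_coeffs"],float))[0][:,0]
def save(f,name,crop=None,s=1):
    im=f["img"][...,::-1]
    if crop: x0,y0,x1,y1=crop; im=im[y0:y1,x0:x1]
    cv2.imwrite("pics/"+name,cv2.resize(im,None,fx=s,fy=s,interpolation=cv2.INTER_CUBIC))
E
python3 - <<'E'
from h import *
for n in("top","side"):
    f=grab(n); save(f,n+"0.png"); o,d=ray(f,(320,200)); print(n,o.round(),d.round(2))
s=state(); print(s["clock"],s["tool_pos"],s["tool_rot"],s["opening"],s["wrist_force"]); print(R.from_rotvec(s["tool_rot"]).as_matrix().round(3))
E
```

```text
top [ 315.    8. 1266.] [ 0.15 -0.03 -0.99]
side [  3. 662. 802.] [ 0.47 -0.6  -0.64]
0.1 [ 152.36762968 -631.48042042  240.74089574] [-3.11817523e+00 -3.70887288e-01  4.17323340e-04] 87.35616417840154 [-0.05827143 -0.66433632 -0.39471975]
[[ 0.972  0.235 -0.   ]
 [ 0.235 -0.972  0.001]
 [-0.    -0.001 -1.   ]]
```

View pics/top0.png

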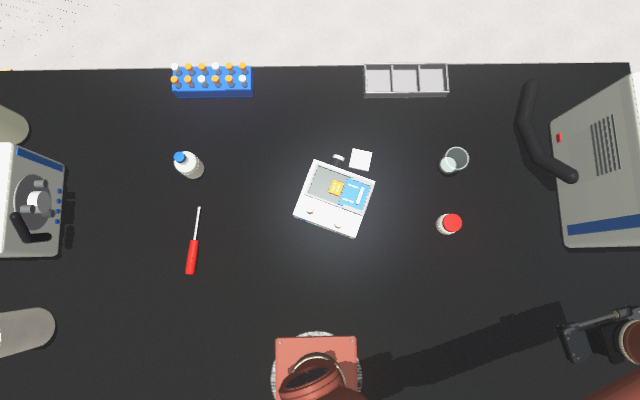

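View pics/side0.png

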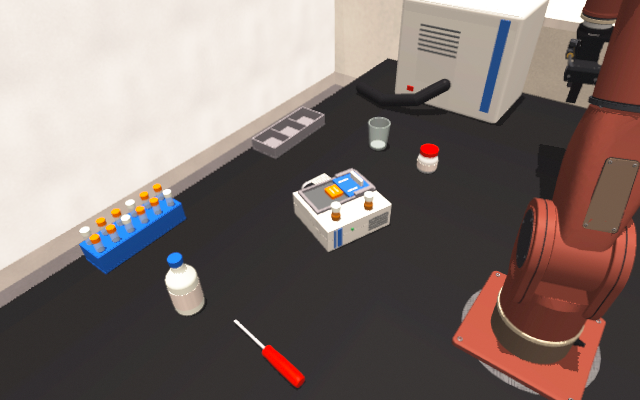

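The top view shows the filter box around (335,198): cover at about (356,194), tab at (336,187) and ledge to the left, so box +y points left in the image, roughly world +y. The vials are at (310,211) and (338,224). The side view agrees, with the tab near (334,191) and the cover near (350,183).

```bash
python3 - <<'E'
from h import *
ft=grab("top"); fs=grab("side")
a=ft["img"][150:246,285:385]; b=fs["img"][160:256,285:400]
cv2.imwrite("pics/z1.png",np.hstack([cv2.resize(a[...,::-1],(390,375),interpolation=2),cv2.resize(b[...,::-1],(400,375),interpolation=2)]))
for n,f,(x0,y0,x1,y1) in(("top",ft,(285,150,385,246)),("side",fs,(285,160,400,256))):
    hsv=cv2.cvtColor(f["img"],cv2.COLOR_RGB2HSV)
    for c,lo,hi,z in(("blue",(95,110,120),(115,255,255),80),("orange",(10,150,150),(25,255,255),81)):
        m=np.zeros(hsv.shape[:2],np.uint8); m[y0:y1,x0:x1]=cv2.inRange(hsv,lo,hi)[y0:y1,x0:x1]
        k,l,st,ce=cv2.connectedComponentsWithStats(m)
        for i in range(1,k):
            if st[i,4]<20: continue
            pts=np.argwhere(l==i)[:,::-1].astype(np.float32)
            W=np.array([onz(f,p,z)[:2] for p in pts],np.float32)
            print(n,c,st[i],ce[i].round(1),onz(f,ce[i],z).round(1),cv2.minAreaRect(W))
E
```

```text
top blue [356 181  14  12  45] [363.1 186.1] [ 537.3 -147.8   80. ] ((540.391845703125, -145.3333282470703), (42.094913482666016, 17.857059478759766), 49.351776123046875)
side blue [332 173  37  24 322] [347.9 184.3] [ 514.3 -107.2   80. ] ((509.7763671875, -115.05046844482422), (69.58114624023438, 84.33131408691406), 67.16082000732422)
side blue [338 229   4  17  66] [339.5 237. ] [419.4  65.3  80. ] ((419.7453918457031, 64.9310073852539), (6.979602336883545, 51.92916488647461), 35.0667724609375)
side blue [334 232   2  16  31] [334.5 239.3] [424.5  77.9  80. ] ((424.233642578125, 78.17132568359375), (2.316976308822632, 48.03369903564453), 35.73949432373047)
side orange [324 184  19  15 163] [333.3 191.4] [527.3 -60.   81. ] ((528.0853881835938, -60.7125244140625), (39.34911346435547, 48.70957946777344), 67.60596466064453)
side orange [364 202   8   5  36] [367.7 204. ] [428.9 -69.3  81. ] ((429.2506408691406, -69.07815551757812), (17.92300033569336, 15.245858192443848), 35.55598068237305)
side orange [332 213   8   5  37] [335.4 214.9] [470.3  10.3  81. ] ((470.0498046875, 10.320812225341797), (16.95822525024414, 14.441876411437988), 35.651981353759766)
```

View pics/z1.png

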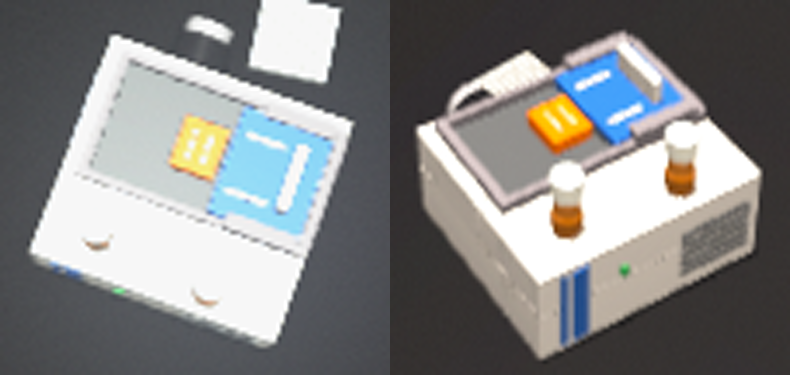

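The zoom shows the tab (orange, two white marks) left of the cover. The pale rib is on the cover's far right (rear) edge, at top px about (360,196), and the keepers are along the cover's sides. Next I'll refine the pose with a looser mask.

```bash
python3 - <<'E'
from h import *
f=grab("top"); fs=grab("side")
C=np.array([[115,35],[355,122],[275,345],[32,258]])/3.9+[285,150]
Q=np.array([onz(f,c,70) for c in C])[:,:2]; print(Q.round(1))
for i in range(4):
    d=Q[(i+1)%4]-Q[i]; print(np.linalg.norm(d).round(1),np.degrees(np.arctan2(d[1],d[0])).round(1))
hsv=cv2.cvtColor(f["img"],cv2.COLOR_RGB2HSV)
for c,lo,hi,z in(("blue",(90,60,120),(120,255,255),80),("orange",(10,90,150),(30,255,255),81)):
    m=np.zeros(hsv.shape[:2],np.uint8); m[172:214,322:375]=cv2.inRange(hsv,lo,hi)[172:214,322:375]
    m=cv2.morphologyEx(m,cv2.MORPH_CLOSE,np.ones((5,5),np.uint8))
    k,l,st,ce=cv2.connectedComponentsWithStats(m)
    for i in range(1,k):
        if st[i,4]<20: continue
        pts=np.argwhere(l==i)[:,::-1]
        W=np.array([onz(f,p,z)[:2] for p in pts],np.float32)
        print(c,st[i],onz(f,ce[i],z).round(1),cv2.minAreaRect(W))
# rib top (z=98) triangulated from rib-top ends in top zoom and side zoom
rt=np.array([[303,145],[287,212]])/3.9+[285,150]
rs=np.array([[622-390,43],[658-390,75]])/[400/115,375/96]+[285,160]
for a,b in((rt[0],rs[0]),(rt[1],rs[1])):
    print("rib end",onz(f,a,98).round(1),onz(fs,b,98).round(1))
E
```

```text
[[ 622.4  -10.3]
 [ 552.6 -187.3]
 [ 388.7 -121.5]
 [ 455.9   53.9]]
190.3 -111.5
176.6 158.1
187.9 69.0
178.4 -21.1
blue [338 177  32  33 663] [ 515.4 -120.5   80. ] ((514.0159912109375, -121.04580688476562), (71.15638732910156, 84.90140533447266), 68.5065689086914)
orange [329 180  15  16 167] [535.2 -68.9  81. ] ((535.1741943359375, -68.7081298828125), (33.840003967285156, 41.297950744628906), 68.23792266845703)
rib end [ 530.8 -144.2   98. ] [ 525.6 -141.    98. ]
rib end [ 482.1 -130.7   98. ] [ 483.8 -126.9   98. ]
```

>>> {"fn": "send_rows", "kwargs": {
  "steps": [
    [0, 0, 0, 0, 0, 0, -0.12],
    [0, 0, 0, 0, 0, 0, -0.12],
    [0, 0, 0, 0, 0, 0, -0.12],
    [0, 0, 0, 0, 0, 0, -0.12],
    [0, 0, 0, 0, 0, 0, -0.12],
    [0, 0, 0, 0, 0, 0, -0.12],
    [0, 0, 0, 0, 0, 0, -0.12],
    [0, 0, 0, 0, 0, 0, -0.12],
    [0, 0, 0, 0, 0, 0, 0]
  ]
}}

```text
clock: 1.05
tool_pos: [152.4, -631.8, 241.4]
tool_rot: [-2.591, -1.777, -0.0]
wrist_force: [0.0, -0.5, -1.1]
opening: 35.1
grasp_force: 0.0
```

>>> {"fn": "send_rows", "kwargs": {
  "steps": [
    [0, 2.7, 0.6, 0, 0, 0, 0],
    [0, 2.7, 0.6, 0, 0, 0, 0],
    [0, 2.7, 0.6, 0, 0, 0, 0],
    [0, 2.7, 0.6, 0, 0, 0, 0],
    [0, 2.7, 0.6, 0, 0, 0, 0],
    [0, 2.7, 0.6, 0, 0, 0, 0],
    [0, 2.7, 0.6, 0, 0, 0, 0],
    [0, 2.7, 0.6, 0, 0, 0, 0],
    [0, 2.7, 0.6, 0, 0, 0, 0],
    [0, 2.7, 0.6, 0, 0, 0, 0],
    [0, 2.7, 0.6, 0, 0, 0, 0],
    [0, 2.7, 0.6, 0, 0, 0, 0]
  ]
}}

```text
clock: 2.05
tool_pos: [338.4, -355.3, 241.7]
tool_rot: [2.6, 1.763, 0.0]
wrist_force: [0.6, -0.7, 0.2]
opening: 0.4
grasp_force: 0.0
```

>>> {"fn": "send_rows", "kwargs": {
  "steps": [
    [0, 2.7, 0.6, 0, 0, 0, 0],
    [0, 2.7, 0.6, 0, 0, 0, 0],
    [0, 2.7, 0.6, 0, 0, 0, 0],
    [0, 2.7, 0.6, 0, 0, 0, 0],
    [0, 2.7, 0.6, 0, 0, 0, 0],
    [0, 2.7, 0.6, 0, 0, 0, 0],
    [0, 2.7, 0.6, 0, 0, 0, 0],
    [0, 2.7, 0.6, 0, 0, 0, 0],
    [0, 2.7, 0.6, 0, 0, 0, 0],
    [0, 2.7, 0.6, 0, 0, 0, 0],
    [0, 2.7, 0.6, 0, 0, 0, 0],
    [0, 0, 0, 0, 0, 0, 0]
  ]
}}

```text
clock: 3.05
tool_pos: [510.1, -98.6, 241.9]
tool_rot: [-2.593, -1.772, -0.004]
wrist_force: [-1.4, 1.4, 0.4]
opening: 0.1
grasp_force: 0.0
```

>>> {"fn": "send_rows", "kwargs": {
  "steps": [
    [0, 1.9, 0.55, 0, 0, 0, 0],
    [0, 1.9, 0.55, 0, 0, 0, 0],
    [0, 0, 0, 2, 0, 0, 0],
    [0, 0, 0, 2, 0, 0, 0],
    [0, 0, 0, 2, 0, 0, 0],
    [0, 0, 0, 2, 0, 0, 0],
    [0, 0, 0, 2, 0, 0, 0],
    [0, 0, 0, 1.5, 0, 0, 0],
    [0, 0, 0, 0, 0, 0, 0],
    [0, 0, 0, 0, 0, 0, 0]
  ]
}}

```text
clock: 3.88
tool_pos: [531.4, -73.0, 126.3]
tool_rot: [-2.597, -1.766, 0.001]
wrist_force: [0.0, -0.5, 1.1]
opening: 0.3
grasp_force: 0.0
```

```bash
python3 - <<'E'
from h import *
ft=grab("top"); fs=grab("side"); s=state(); t=np.array(s["tool_pos"]); tip=t+[0,0,-19]
print(t,s["wrist_force"],s["joint_pos"])
O=np.array([531.5,-75.,0]); ex=np.array([.931,-.365,0]); ey=np.array([.365,.931,0]); ez=np.array([0,0,1.])
pts=np.array([tip]+[O+8*ey+81*ez, O+77*ey+70*ez, O-69*ey+89*ez]); 
ims=[]
for f,(x0,y0,x1,y1) in((ft,(285,150,385,246)),(fs,(285,130,385,226))):
    im=cv2.resize(f["img"][y0:y1,x0:x1,::-1],None,fx=4,fy=4,interpolation=2)
    for p,c in zip(proj(f,pts),((0,0,255),(0,255,0),(255,0,255),(255,255,0))): cv2.circle(im,tuple(((p-[x0,y0])*4+2).astype(int).tolist()),3,c,-1)
    ims.append(im)
cv2.imwrite("pics/z2.png",np.hstack(ims))
E
```

```text
[532.55932672 -72.97977449 127.73428515] [-0.50899973  0.15174994 -0.90265542] [ 0.61717213  0.25945017 -0.63941653  1.85107007  0.17418306  1.08559238
 -0.46333064]
```

View pics/z2.png

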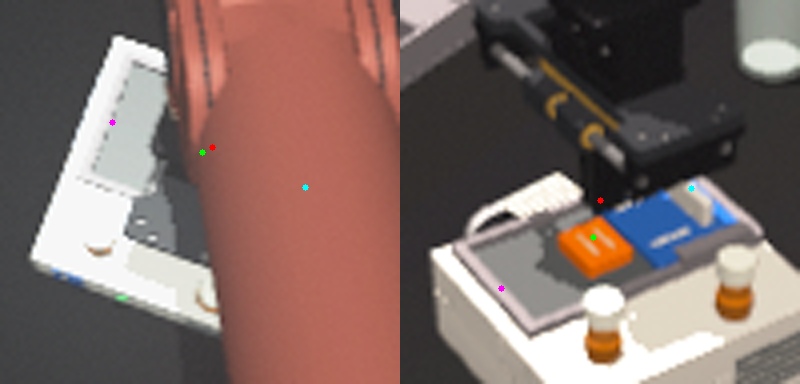

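The tip (red) sits just above and slightly rearward of the tab press point (green), and both land where they should in the side view, at (593,238) for the tab. Shift about 6 mm to +y and press.

>>> {"fn": "send_rows", "kwargs": {
  "steps": [
    [0, 0.6, 0, 0.8, 0, 0, 0],
    [0, 0, 0, 0.8, 0, 0, 0],
    [0, 0, 0, 0.6, 0, 0, 0],
    [0, 0, 0, 0.3, 0, 0, 0],
    [0, 0, 0, 0.2, 0, 0, 0],
    [0, 0, 0, 0.2, 0, 0, 0],
    [0, 0, 0, 0.2, 0, 0, 0],
    [0, 0, 0, 0.2, 0, 0, 0],
    [0, 0, 0, 0, 0, 0, 0]
  ]
}}

```text
clock: 4.73
tool_pos: [534.1, -67.2, 93.3]
tool_rot: [-2.596, -1.77, -0.0]
wrist_force: [-0.1, -0.5, -0.5]
opening: 0.8
grasp_force: 0.0
```

>>> {"fn": "send_rows", "kwargs": {
  "steps": [
    [0, 0, 0, 0.2, 0, 0, 0],
    [0, 0, 0, 0.1, 0, 0, 0],
    [0, 0, 0, 0, 0, 0, 0]
  ]
}}

```text
clock: 4.98
tool_pos: [534.4, -67.3, 90.6]
tool_rot: [2.595, 1.769, 0.001]
wrist_force: [-0.4, 0.8, 2.0]
opening: 0.4
grasp_force: 0.8
```

>>> {"fn": "send_rows", "kwargs": {
  "steps": [
    [0, 0, 0, 0.1, 0, 0, 0],
    [0, 0, 0, 0, 0, 0, 0]
  ]
}}

```text
clock: 5.15
tool_pos: [534.4, -67.3, 90.3]
tool_rot: [2.595, 1.769, 0.0]
wrist_force: [-4.6, 0.7, 10.4]
opening: 0.5
grasp_force: 5.3
```

>>> {"fn": "send_rows", "kwargs": {
  "steps": [
    [0, 0, 0, 0.1, 0, 0, 0],
    [0, 0, 0, 0, 0, 0, 0]
  ]
}}

```text
clock: 5.32
tool_pos: [534.5, -67.3, 90.1]
tool_rot: [2.595, 1.769, -0.0]
wrist_force: [-8.2, 1.8, 19.9]
opening: 0.4
grasp_force: 10.1
```

```bash
python3 - <<'E'
from h import *
fs=grab("side"); s=state(); print(s["tool_pos"],s["wrist_force"])
save(fs,"z3.png",(285,130,385,226),5)
E
```

```text
[534.48576476 -67.26170229  90.11870944] [-8.99460759  1.92518634 20.44628928]
```

View pics/z3.png

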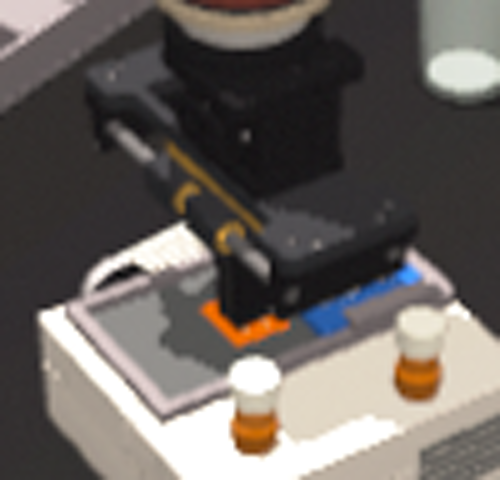

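The tab is fully in: the tip is at z≈71, the force rose to 20 N at the hard stop, and the orange pad is flush near (245,325). Now retract, move behind the rib and descend.

>>> {"fn": "send_rows", "kwargs": {
  "steps": [
    [0, 0, 0, -0.5, 0, 0, 0],
    [0, 0, 0, -1.5, 0, 0, 0],
    [0, 0, 0, -1.5, 0, 0, 0],
    [0, 0, 0, -1.5, 0, 0, 0],
    [0, -2, 0, -0.6, 0, 0, 0],
    [0, -2, 0, 0, 0, 0, 0],
    [0, -2, 0, 0, 0, 0, 0],
    [0, -2, 0, 0, 0, 0, 0],
    [0, -1.6, 0, 0, 0, 0, 0],
    [0, 0, 0, 0, 0, 0, 0],
    [0, 0, 0, 0, 0, 0, 0]
  ]
}}

```text
clock: 6.28
tool_pos: [498.9, -157.5, 144.4]
tool_rot: [2.597, 1.767, 0.0]
wrist_force: [1.1, 0.9, -0.2]
opening: 0.7
grasp_force: 0.0
```

```bash
python3 - <<'E'
from h import *
fs=grab("side"); s=state(); t=np.array(s["tool_pos"]); print(t,s["wrist_force"])
O=np.array([531.5,-75.,0]); ex=np.array([.931,-.365,0]); ey=np.array([.365,.931,0])
print("box xy",(t-O)@ex,(t-O)@ey, R.from_rotvec(s["tool_rot"]).as_matrix()[:,0])
save(fs,"z4.png",(305,110,405,206),5)
E
```

```text
[ 499.23151373 -156.38156823  144.48692787] [1.26798654 0.13390583 0.59062028]
box xy -0.337688311166033 -87.54423751497099 [3.65773262e-01 9.30703913e-01 3.82389662e-04]
```

View pics/z4.png

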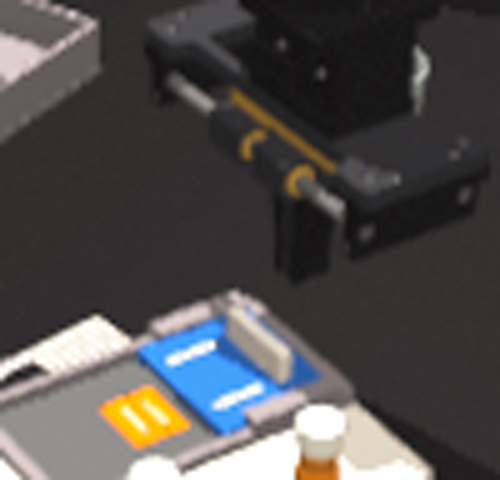

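The tab stays in (flush orange at (145,412)), the cover is still seated, and the finger hangs behind the rib (rib at (260,340)). Descend and push.

>>> {"fn": "send_rows", "kwargs": {
  "steps": [
    [0, 0, 0, 1, 0, 0, 0],
    [0, 0, 0, 1, 0, 0, 0],
    [0, 0, 0, 1, 0, 0, 0],
    [0, 0, 0, 0.7, 0, 0, 0],
    [0, 0, 0, 0.4, 0, 0, 0],
    [0, 0, 0, 0, 0, 0, 0],
    [0, 0, 0, 0, 0, 0, 0]
  ]
}}

```text
clock: 6.92
tool_pos: [499.0, -156.4, 103.3]
tool_rot: [-2.595, -1.77, 0.0]
wrist_force: [-0.7, -0.6, 0.9]
opening: 0.7
grasp_force: 0.0
```

>>> {"fn": "send_rows", "kwargs": {
  "steps": [
    [0, 0.2, 0, 0, 0, 0, 0],
    [0, 0.2, 0, 0, 0, 0, 0],
    [0, 0.2, 0, 0, 0, 0, 0],
    [0, 0.2, 0, 0, 0, 0, 0],
    [0, 0.2, 0, 0, 0, 0, 0],
    [0, 0.3, 0, 0, 0, 0, 0],
    [0, 0.3, 0, 0, 0, 0, 0],
    [0, 0.3, 0, 0, 0, 0, 0],
    [0, 0.3, 0, 0, 0, 0, 0],
    [0, 0.3, 0, 0, 0, 0, 0]
  ]
}}

```text
clock: 7.75
tool_pos: [508.3, -133.1, 103.6]
tool_rot: [-2.596, -1.77, 0.0]
wrist_force: [-0.5, -1.0, 1.0]
opening: 0.5
grasp_force: 0.6
```

>>> {"fn": "send_rows", "kwargs": {
  "steps": [
    [0, 0.4, 0, 0, 0, 0, 0],
    [0, 0.4, 0, 0, 0, 0, 0],
    [0, 0.4, 0, 0, 0, 0, 0],
    [0, 0.4, 0, 0, 0, 0, 0],
    [0, 0.4, 0, 0, 0, 0, 0],
    [0, 0.4, 0, 0, 0, 0, 0],
    [0, 0.4, 0, 0, 0, 0, 0],
    [0, 0.4, 0, 0, 0, 0, 0],
    [0, 0.4, 0, 0, 0, 0, 0],
    [0, 0.4, 0, 0, 0, 0, 0],
    [0, 0.4, 0, 0, 0, 0, 0],
    [0, 0.3, 0, 0, 0, 0, 0]
  ]
}}

```text
clock: 8.75
tool_pos: [525.5, -89.0, 103.6]
tool_rot: [-2.595, -1.77, -0.0]
wrist_force: [0.2, -0.3, 0.7]
opening: 0.6
grasp_force: 0.6
```

>>> {"fn": "send_rows", "kwargs": {
  "steps": [
    [0, 0.3, 0, 0, 0, 0, 0],
    [0, 0.3, 0, 0, 0, 0, 0],
    [0, 0.3, 0, 0, 0, 0, 0],
    [0, 0.3, 0, 0, 0, 0, 0],
    [0, 0.2, 0, 0, 0, 0, 0],
    [0, 0.2, 0, 0, 0, 0, 0],
    [0, 0.2, 0, 0, 0, 0, 0],
    [0, 0.1, 0, 0, 0, 0, 0],
    [0, 0, 0, 0, 0, 0, 0]
  ]
}}

```text
clock: 9.5
tool_pos: [532.4, -71.5, 103.5]
tool_rot: [-2.595, -1.77, -0.0]
wrist_force: [0.1, -0.6, 1.3]
opening: 0.4
grasp_force: 0.0
```

```bash
python3 - <<'E'
from h import *
fs=grab("side"); s=state(); t=np.array(s["tool_pos"]); print(t,s["wrist_force"])
O=np.array([531.5,-75.,0]); ex=np.array([.931,-.365,0]); ey=np.array([.365,.931,0])
print("box xy",(t-O)@ex,(t-O)@ey)
save(fs,"z5.png",(285,130,385,226),5)
E
```

```text
[532.36747236 -71.62511879 103.53218428] [-0.76732037 -0.18506804 -0.15667672]
box xy -0.424214873354748 3.4586418230494456
```

View pics/z5.png

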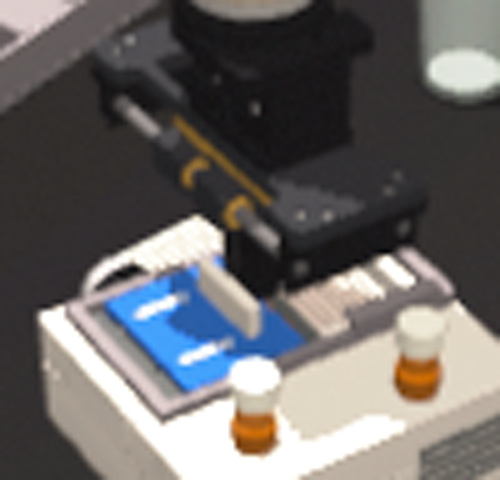

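The cover has slid onto the ledge (blue around (210,330)), flat and close to the end stop, and the pleated filter is exposed near (350,295). Back off, lift clear, and check from the top.

>>> {"fn": "send_rows", "kwargs": {
  "steps": [
    [0, -0.4, 0, 0, 0, 0, 0],
    [0, -0.4, 0, 0, 0, 0, 0],
    [0, 0, 0, -1.5, 0, 0, 0],
    [0, 0, 0, -3, 0, 0, 0],
    [0, 0, 0, -3, 0, 0, 0],
    [0, 0, 0, -3, 0, 0, 0],
    [0, -2.5, 0, -2, 0, 0, 0],
    [0, -3, 0, 0, 0, 0, 0],
    [0, -3, 0, 0, 0, 0, 0],
    [0, -3, 0, 0, 0, 0, 0],
    [0, -3, 0, 0, 0, 0, 0],
    [0, -3, 0, 0, 0, 0, 0]
  ]
}}

```text
clock: 10.55
tool_pos: [464.3, -244.0, 228.7]
tool_rot: [2.596, 1.769, 0.0]
wrist_force: [0.5, -0.9, -0.2]
opening: 0.2
grasp_force: 0.0
```

>>> {"fn": "send_rows", "kwargs": {
  "steps": [
    [0, -3, 0, 0, 0, 0, 0],
    [0, -3, 0, 0, 0, 0, 0],
    [0, -3, 0, 0, 0, 0, 0],
    [0, -3, 0, 0, 0, 0, 0],
    [0, -3, 0, 0, 0, 0, 0],
    [0, -2, 0, 0, 0, 0, 0],
    [0, -1, 0, 0, 0, 0, 0],
    [0, 0, 0, 0, 0, 0, 0],
    [0, 0, 0, 0, 0, 0, 0]
  ]
}}

```text
clock: 11.3
tool_pos: [399.9, -409.1, 228.4]
tool_rot: [-2.595, -1.769, -0.001]
wrist_force: [0.0, 0.5, 0.3]
opening: 0.6
grasp_force: 0.0
```

```bash
python3 - <<'E'
from h import *
ft=grab("top"); fs=grab("side"); print(state()["tool_pos"])
ims=[cv2.resize(f["img"][y0:y1,x0:x1,::-1],None,fx=4,fy=4,interpolation=2) for f,(x0,y0,x1,y1) in((ft,(285,150,385,246)),(fs,(285,160,385,256)))]
cv2.imwrite("pics/z6.png",np.hstack(ims))
hsv=cv2.cvtColor(ft["img"],cv2.COLOR_RGB2HSV); m=np.zeros(hsv.shape[:2],np.uint8); m[160:214,300:375]=cv2.inRange(hsv,(90,60,120),(120,255,255))[160:214,300:375]
m=cv2.morphologyEx(m,cv2.MORPH_CLOSE,np.ones((5,5),np.uint8))
W=np.array([onz(ft,p,80)[:2] for p in np.argwhere(m)[:,::-1]],np.float32); r=cv2.minAreaRect(W); c=np.array(r[0])-[531.5,-75]
print(r,"box y",c@[.365,.931],"x",c@[.931,-.365])
E
```

```text
[ 400.7604626  -408.06123754  228.63896873]
((543.5606079101562, -45.27833557128906), (71.46273040771484, 84.52666473388672), 68.58491516113281) box y 32.072991470336916 x 0.3800184478759779
```

View pics/z6.png

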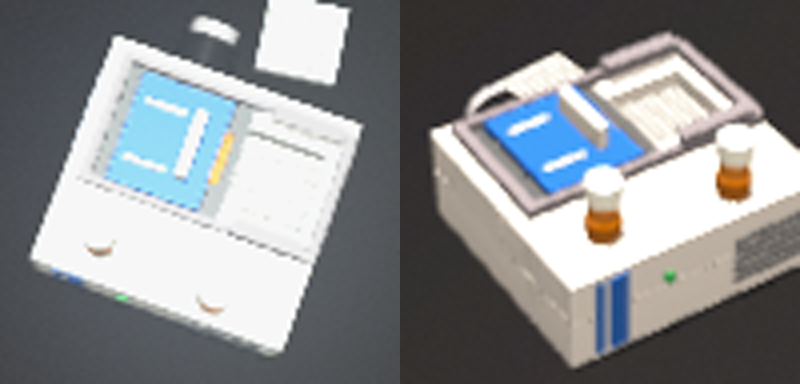

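The cover lies flat and straight on the ledge, at box y≈+32 after moving about 82 mm. The filter well at (275,190) is fully open and the vials are standing where they were. Handing in.

```bash
python3 -c "
from workcell import robot; print(robot.job_done())"
```

```text
the job is handed in; nothing more can be done
None
```

The job is handed in: the tab is pressed fully in, the cover lies flat on the ledge about 82 mm along its guides with the filter fully open, and both vials stand where they were.

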